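Dry a painted model part over the blower with tongs

ROBOT

A 6-joint arm with a two-finger parallel gripper is mounted at the origin on a cart in front of the work surface, level with it; the furniture and walls round the work are solid. World frame = base frame: x ahead of the robot, y to its left, z up, the work surface at z = 0. Lengths are in m, angles in degrees, forces in N, time in s.
With the tool pointing down it reaches from about 0.375 to 0.975 m from the base axis. Payload 3.8 kg.
Tool frame: the origin (TCP) lies at the very end of the fingers, on their centre line; the grasp point (between the pads) lies 19 mm behind it; z points along the fingers, y is the direction in which the jaws open and shut (so a half turn about z gives the same grasp; the last joint's range is limited). The gripper opens to 85 mm and grips with 20 to 120 N. Pads are 22 mm wide; open, the fingers measure 114 mm over their backs; the gripper's body (76 mm by 85 mm) begins 54 mm behind the grasp point. The pads swing forward as they close: fully open they stand 13 mm farther back than shut.
Start: joints at [-73.562, 15.12, 91.902, -0, 72.978, -2.114], TCP at [0.215, -0.64, 0.231] pointing down, gripper open.
Joint ranges: [-150.88, 150.88], [-54.13, 125.18], [17.81, 147.31], [-75.09, 255.09], [0, 152.58], [-146.25, 146.25]. Speed limits (degrees/s): [147.25, 147.25, 180, 180, 180, 180].

INTERFACE

Orientations are given as [roll, pitch, yaw] about the fixed x, y, z axes, in that order (R = Rz(yaw) Ry(pitch) Rx(roll)).
In Python, from cell import arm, vision, models gives the robot as it stands.
- The arm moves only by the tool send_rows, never from a script. Its argument "plan" is a list of rows, each a list of 7 numbers: the turn, a rotation vector about the tool's x, y, z in degrees, then the shift along the tool's x, y, z in mm, then the closure, from 0 (fully open) to 1 (shut). In form: [[ax, ay, az, dx, dy, dz, hand], ...]. A call has 1 to 20 rows; each row shifts and turns the commanded pose from where the row before left it, along the tool's axes as they then stand; what a row does not reach is not made up. A row lasts 1/10 s, in which the tool goes at most 50 mm and 8.59 degrees, less where a joint would pass 70% of its speed; a pose out of reach is approached as far as the arm can. A call with a gripper value outside its range is refused whole. The fingers move at their own pace and stop on an object; the grip force is fixed at half the most. Time passes only in rows, so rows that do not move let the fingers close. It gives the time, the measured TCP pose, the force and the opening at its end, in the units of the state.
- arm.get_obs(): the state, without advancing time (a new reading comes with each control period).
- vision.read_camera(name): name is "scene" or "top" or "wrist"; returns the picture (480x640x3 uint8, blue, green, red); there is no depth.
- vision.camera_model(name): a dict with "intrinsics" (3x3 intrinsics, pixels), "k1" (the pictures are not rectified: a ray, as slopes to the right and down, at radius r is drawn at 1 + k1 r^2 times it, then the intrinsics apply), "R" (3x3) and "t" (3): a world point X has camera coordinates R X + t; the wrist camera has in their place "hand_eye" (4x4, takes a point from camera to tool coordinates, whose origin is the TCP and whose axes are the flange's). Camera axes: x right, y down, z forward; pixel columns grow to the right and rows downward; lengths in m; the calibration is good to about 2 mm. A picture is of the moment at which its call begins: read the wrist's pose just before it. camera_model takes no time and is no camera call.
- arm.job_done(): hands the job in, once; it reports no verdict.
Trained networks look in the newest picture that a camera, given by its name, has taken for a name from the list of things; names that differ only in an ending like _2 or _b are one class to them, and where a whole thing is asked for, a point or a joint stands for the part that bears it (a point fixed in the world has none). Each returns a list of dicts, best first, with "p" (0 to 1); they miss things now and then, are a little off and sometimes report something else, mostly with a low value. They report only what shows in the picture. A call takes as long as a camera call. They do not tell look-alikes from the thing itself.
- models.regions_of(camera, target): "pixels" (480x640 bool, what is visible of it) and "position" ([column, row] in pixels, amid what is visible of it).
The state is a dict: "time": time; "joint_positions": joint angles; "joint_vel": joint speeds; "tau": joint torques, N m; "tcp_pos": TCP position; "tcp_rot": TCP orientation; "force": force on the tool from outside, world axes, zero at the start; "torque": the same for the moment, N m; "opening": finger opening in m.
Only numpy, scipy, OpenCV 4.12 (cv2) and the standard library are available. Lean on these libraries where they do the work, as an engineer would, in place of code of your own. Each camera call takes 0.05 s, during which the arm holds its last target.

TASK

Start the drying blower by pressing its yellow treadle right down to its stop, and let it spring back up. Then take the red-handled tongs out of their blue caddy, grip the freshly painted red model part with the tongs (never touch it with the gripper itself) and finish holding it, still clamped in the tongs and still, about 8 cm above the middle of the blower's round grille. Nothing is put down at the end; leave the orange part, the tape roll, the dropper bottle and the side cutters where they are.

Things in the scene. Friction and masses are not known exactly. Their poses are not given: they have to be found in the camera images.
- treadle_press (a point): press point on the top face of the yellow treadle (72 long, 66 wide, 5 mm thick) at the front (robot side) of the blower, 55 mm from its hinge, 12 mm from its free edge. x axis towards the blower, z up. At rest the treadle slopes up towards the robot by 0.3 rad; on its stop it is almost level and this point has gone 15 mm down, to 27 mm above the desk. About 8 N here reaches the stop.
- treadle (a joint): angle of the treadle, rad: 0 = up (rest), 0.28 = down on its stop; it springs back when released
- grille (a point): centre of the round dark steel grille (90 mm across) on the flat top of the grey blower (box 110 x 120 mm, 45 mm high, fixed to the desk); lies 48 mm above the desk, z up, x away from the treadle
- caddy: blue open-topped upright pocket on a dark 60 x 100 mm foot plate, fixed; outside 29 mm (its x) by 76 mm (its y), 45 mm high, walls 4 mm; origin at the centre of its underside, pocket floor 4 to 5 mm above it. The tongs stand in it.
- tongs: steel tongs, 118 mm high, 80 g, standing open in the caddy, jaws down. Origin midway between the open jaws, at the tips' lower end; z up to the pivot (112 mm up); the arms open and close symmetrically along y; 18 mm wide in x. Open, the black jaw pads (16 wide, 18 mm high, at the tips) are 53 mm apart inside, 64 mm outside; as they close to 18 mm the tips sink 3 mm.
- tongs_grip (a point): centre between the red grip plates (18 wide in x, 26 mm high), 82 mm above the tongs' origin, 36 mm below their top; axes as tongs. Squeeze along y. Width over the plates here: 44 mm open (48 at their lower edges), 38 with jaws 32 apart, 34 with jaws 18 apart (plates parallel), 30 shut. The spring pushes each plate out with 4 N open, 7 N closed: lightly squeezed tongs can be carried part-open.
- tong_arm_left (a joint): closing angle of each arm of the tongs, rad (both arms are geared together): 0 = fully open, 0.17 = jaws 18 mm apart, 0.235 = jaws shut
- red_part: the wet red plastic model part, 18 (x) x 42 (y) x 11 mm (z), about 15 g, lying loose on the desk; origin at the centre of its underside. To be gripped across its 18 mm x width
- red_part_center (a point): centre of the red part, half-way up (5.5 mm above its underside); axes as red_part
- orange_part: a two-tone part, orange-yellow with red, of the same shape and size, lying near; leave alone. Origin at the centre of its underside
- tape: yellow roll of masking tape, 68 mm across, 11 mm high, lying loose at the left; leave alone
- dropper: small white dropper bottle with red cap, 29 mm across, 88 mm high, standing loose at the left; leave alone
- cutter: side cutters with red handles, 126 x 47 x 12 mm, lying loose at the right front; leave alone
Not all that is in view belongs to the job. Several things have the shape of the tongs; the one meant has the colours described above.

How it is judged (in metres and radians):
On the way, in this order (a step that is already met when the one before it is completed fails the run):
1. the treadle is pressed down to its stop (value of joint treadle above 0.255 rad), for 0.2 s.
2. the red part is lifted off the desk in the tongs, which the gripper holds (height (world z) of red_part_center above 0.035 m and contact force between tongs and red_part above 0.2 N and contact force between the fingers and tongs above 1 N), for 0.2 s.
At the end, for the whole second after the job is handed in: The red part is clamped between the jaws of the tongs, which the gripper still holds; its centre is within 40 mm (horizontally) of the grille's centre and 45 to 125 mm above the grille, at rest, touched by no finger; the tongs lean less than 45 degrees, and the treadle is up again (horizontal distance between red_part_center and grille below 0.04 m and z of red_part_center in the frame of grille between 0.045 and 0.125 m and contact force between tongs and red_part above 0.2 N and contact force between the fingers and tongs above 1 N and contact force between red_part and the fingers below 0.05 N and value of joint tong_arm_left above 0.1 rad and distance between red_part_center and tongs below 0.04 m and angle between tongs's own z axis and vertical below 0.8 rad and linear speed of red_part below 0.03 m/s and value of joint treadle below 0.05 rad); the arm keeps its last pose, push and grip.
It fails at once if the robot itself touches the painted red part (contact force between any of the fingers, the arm and red_part above 0.3 N).
It fails at once if the orange part, tape roll, dropper bottle or side cutters are moved by more than 2 cm, or the bottle is tipped (distance of any of orange_part, tape, dropper, cutter from where it was at the start of the episode above 0.02 m or angle between dropper's own z axis and vertical above 0.4 rad).
It also fails if it takes over 64 s, if anything falls off the work surface, if the arm or the gripper's body presses on something with over 40 N, if the wrist force passes 120 N, or if a joint passes its speed limit or range.

## Working session

There is one attempt and no reset: what is moved stays moved. The work goes in short steps, Python scripts to look and compute and a tool call to move; the robot and the scene stay as the last step left them, time stands still between calls to the robot, and variables do not carry over. Pictures are saved under pics/ and viewed, and the job is handed in when it is done.

Besides the shell and the picture viewer there is one more tool, called after "Emit:" as name(argument=value, ...), one argument or row to a line, values as JSON. send_rows: Moves the arm, as the interface text tells. Its arguments: {"type":"object","properties":{"plan":{"type":"array","items":{"type":"array","items":{"type":"number"}}}},"required":["plan"]}

```bash
ls; mkdir -p pics; python3 - <<'E'
from cell import arm, vision, models
import cv2,json
o=arm.get_obs(); print(o)
for n in ["scene","top","wrist"]:
    im=vision.read_camera(n); cv2.imwrite(f"pics/{n}0.png",im)
    m=vision.camera_model(n); print(n,m)
E
```

```text
pics
{'time': 0.0, 'joint_positions': array([-7.35618129e+01,  1.51703353e+01,  9.19821515e+01, -6.23349951e-04,
        7.29782420e+01, -2.11313520e+00]), 'joint_vel': array([-0.00495903,  0.1399023 ,  0.01865681,  0.05863738, -0.01678207,
       -0.06389575]), 'tau': array([ 2.07027704e-03, -5.15110409e+01, -3.67309427e+01,  1.78611194e-04,
        1.30303059e-02,  1.33238476e-06]), 'tcp_pos': array([ 0.21455009, -0.63920986,  0.22993974]), 'tcp_rot': array([-1.79869338e+02, -4.22511562e-03,  1.85515007e+01]), 'force': array([-0.46946638,  0.73308956, -0.48006945]), 'torque': array([ 0.01367549,  0.00834281, -0.02706061]), 'opening': 0.08558921189141361}
scene {'intrinsics': array([[456.00795331,   0.        , 314.6916045 ],
       [  0.        , 456.00795331, 237.49342877],
       [  0.        ,   0.        ,   1.        ]]), 'k1': -0.034980092316806335, 'R': array([[-0.79085472, -0.61190737, -0.01087106],
       [-0.33145503,  0.44318358, -0.83290208],
       [ 0.5144768 , -0.65510128, -0.5533136 ]]), 't': array([0.47803141, 0.18409031, 0.82814746])}
top {'intrinsics': array([[43
[... 233 characters left out ...]
 [-0.99328679, -0.00899705, -0.1153274 ],
       [ 0.11519975,  0.01360965, -0.99324911]]), 't': array([0.1220219 , 0.51929391, 1.11722263])}
wrist {'intrinsics': array([[398.840974  ,   0.        , 321.03264961],
       [  0.        , 398.840974  , 235.85675083],
       [  0.        ,   0.        ,   1.        ]]), 'k1': -0.037492947868019315, 'hand_eye': array([[-1.08438865e-03, -9.44441232e-01, -3.28678540e-01,
         8.49054817e-02],
       [ 9.99999401e-01, -9.74725797e-04, -4.98410294e-04,
        -3.22590297e-04],
       [ 1.50347780e-04, -3.28678883e-01,  9.44441723e-01,
        -1.43619661e-01],
       [ 0.00000000e+00,  0.00000000e+00,  0.00000000e+00,
         1.00000000e+00]])}
```

View pics/top0.png

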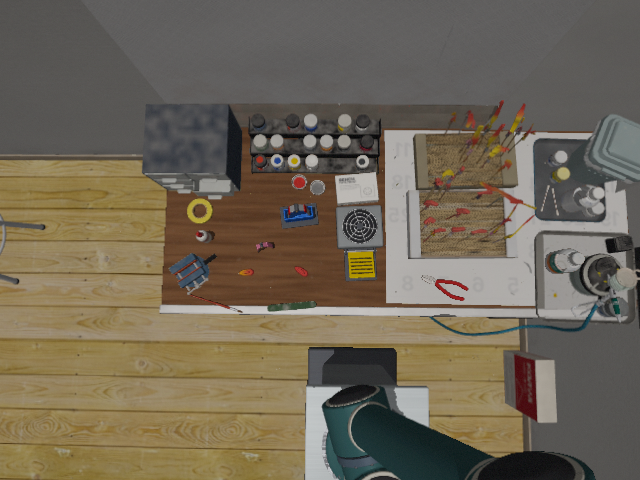

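View pics/scene0.png

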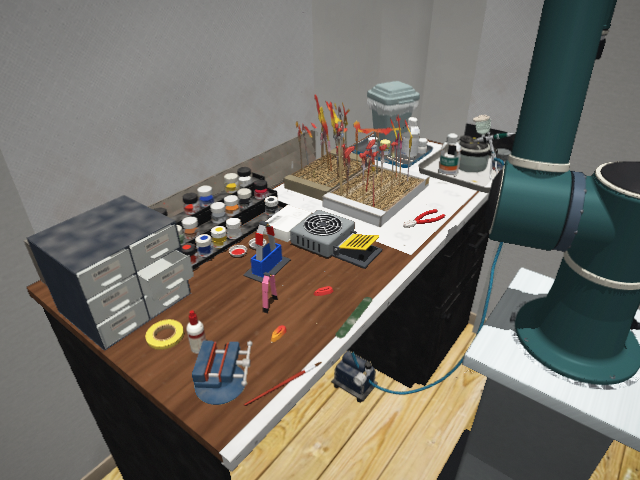

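```bash
python3 - <<'E'
from cell import arm, vision, models
import cv2,json
for n in ["top","scene"]:
  for t in ["treadle","grille","caddy","tongs","tongs_grip","red_part","orange_part","cutter","tape","dropper"]:
    try:
        for r in models.regions_of(n,t): print(n,t,round(r["p"],2),r["position"],int(r["pixels"].sum()))
    except Exception as e: print(n,t,e)
print(arm.get_obs()["time"])
E
```

```text
top treadle 0.73 [361.4, 266.4] 647
top grille 0.77 [357.5, 236.0] 2859
top caddy 0.93 [298.1, 219.9] 621
top tongs 0.65 [293.9, 203.0] 158
top tongs 0.64 [264.3, 244.5] 110
top tongs 0.59 [288.5, 210.1] 84
top red_part 0.6 [302.8, 270.2] 76
top orange_part 0.65 [244.4, 275.1] 91
top cutter 0.9 [441.2, 284.2] 328
top tape 0.51 [359.5, 262.8] 655
top tape 0.4 [298.0, 205.4] 135
top tape 0.33 [300.8, 269.7] 70
top dropper 0.69 [202.4, 233.5] 125
top dropper 0.59 [242.7, 272.6] 97
top dropper 0.23 [295.9, 205.6] 103
scene treadle 0.96 [358.0, 241.5] 437
scene grille 0.84 [336.7, 241.3] 3118
scene caddy 0.61 [263.5, 263.6] 950
scene tongs 0.65 [257.2, 237.3] 503
scene tongs 0.62 [266.0, 290.2] 314
scene tongs_grip 0.78 [259.2, 237.4] 445
scene tongs_grip 0.73 [267.3, 289.5] 382
scene red_part 0.7 [321.9, 290.2] 103
scene red_part 0.5 [262.8, 263.9] 892
scene orange_part 0.64 [281.6, 334.3] 158
scene cutter 0.52 [425.2, 222.9] 313
scene tape 0.69 [167.6, 335.8] 697
scene dropper 0.79 [193.8, 330.4] 472
1.15
```

The pictures show the blower at top (359,227), treadle (361,264), blue caddy with tongs at (298,213), a pink tongs-like object at (264,245), the red part at (302,270) and the orange part at (245,272). I'll enlarge the candidates.

```bash
python3 - <<'E'
import cv2,numpy as np
s=cv2.imread("pics/scene0.png"); t=cv2.imread("pics/top0.png")
a=cv2.resize(s[215:315,230:390],None,fx=5,fy=5,interpolation=cv2.INTER_CUBIC)
b=cv2.resize(t[180:300,230:390],None,fx=5,fy=5,interpolation=cv2.INTER_CUBIC)
cv2.imwrite("pics/c1.png",a);cv2.imwrite("pics/c2.png",b)
E
```

```text
(no output)
```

View pics/c1.png

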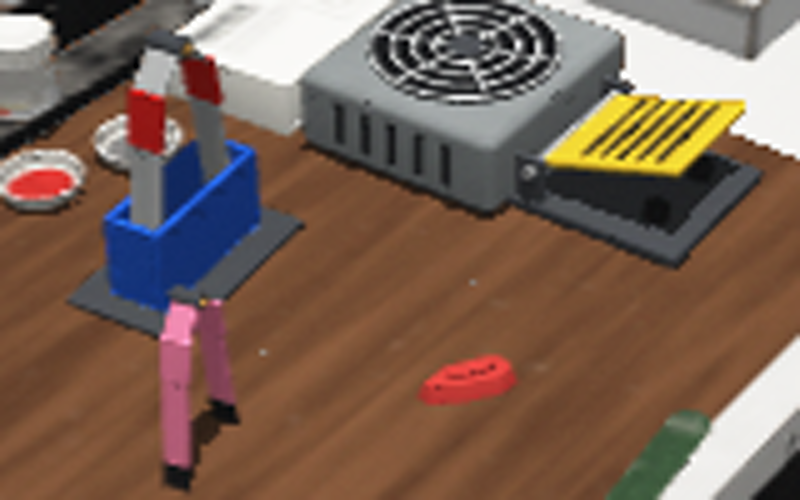

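View pics/c2.png

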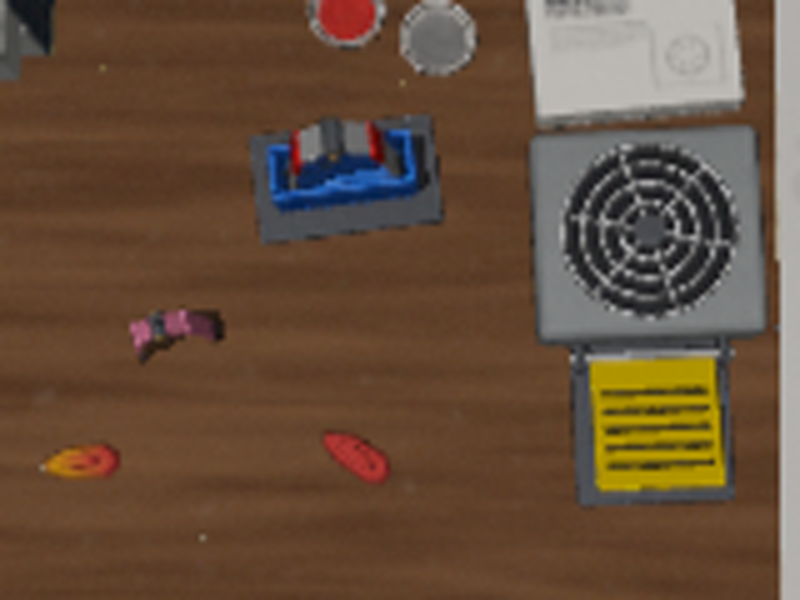

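Candidates for the tongs: the pair with red grip plates, grey steel arms and a dark pivot in the blue caddy (top 298,208; scene 258,238), and an all-pink pair standing on the desk (top 264,245; scene 266,290). The first fits the description (red handles, in the blue caddy), and the crop confirms it. The plain red part is at top (301,271). The two-tone one at (246,272) is the orange part.

```bash
cat > h.py <<'E'
import numpy as np, cv2
from scipy.spatial.transform import Rotation as Rn
def Rt(rpy): return Rn.from_euler('xyz',rpy,degrees=True).as_matrix()
def cam(m,obs=None):
    """returns K,k1,R,t (world->cam)"""
    if 'R' in m: return m['intrinsics'],m['k1'],np.array(m['R']),np.array(m['t'])
    T=np.eye(4);T[:3,:3]=Rt(obs['tcp_rot']);T[:3,3]=obs['tcp_pos']
    C=np.linalg.inv(T@m['hand_eye']); return m['intrinsics'],m['k1'],C[:3,:3],C[:3,3]
def proj(c,X):
    K,k,R,t=c; X=np.atleast_2d(X)
    return cv2.projectPoints(X.astype(float),cv2.Rodrigues(R)[0],t,K,np.array([k,0,0,0.]))[0].reshape(-1,2)
def onplane(c,px,z):
    K,k,R,t=c; px=np.array(px,float).reshape(-1,1,2)
    u=cv2.undistortPoints(px,K,np.array([k,0,0,0.])).reshape(-1,2)
    d=np.c_[u,np.ones(len(u))]@R; o=-R.T@t
    s=(z-o[2])/d[:,2]; return o+d*s[:,None]
def tri(c1,p1,c2,p2):
    A=[]
    for c,p in((c1,p1),(c2,p2)):
        K,k,R,t=c; u=cv2.undistortPoints(np.array(p,float).reshape(1,1,2),K,np.array([k,0,0,0.])).ravel()
        P=np.c_[R,t]; A+=[u[0]*P[2]-P[0],u[1]*P[2]-P[1]]
    v=np.linalg.svd(np.array(A))[2][-1]; return v[:3]/v[3]
E
cat > m1.py <<'E'
from h import *
from cell import vision
c=cam(vision.camera_model("top")); s=cam(vision.camera_model("scene"))
# crop c2: px = 230+u/5, 180+v/5 (pixel-centre shift)
def cr(u,v): return [230+(u+.5)/5-.5,180+(v+.5)/5-.5]
def sr(u,v): return [230+(u+.5)/5-.5,215+(v+.5)/5-.5]
print("grille",onplane(c,cr(650,228),.048), onplane(s,sr(465,45),.048))
print("blower corners",onplane(c,[cr(530,137),cr(758,127),cr(767,330),cr(540,342)],.045))
print("treadle far hinge corners",onplane(c,[cr(588,358),cr(716,354)],.03))
print("treadle free",onplane(c,[cr(600,491),cr(727,486)],.045))
print("caddy foot",onplane(c,[cr(250,133),cr(432,115),cr(443,222),cr(262,243)],.003))
print("caddy rim",onplane(c,[cr(270,148),cr(410,130),cr(417,192),cr(278,212)],.045))
print("tongs top",onplane(c,cr(334,138),.122), tri(c,cr(334,138),s,sr(168,43)))
print("pink top",onplane(c,cr(158,325),.118), tri(c,cr(158,325),s,sr(190,297)))
print("red",onplane(c,[cr(324,434),cr(388,478),cr(357,457)],.011),"scene",onplane(s,sr(468,380),.006))
E
python3 m1.py
```

```text
grille [[0.56506798 0.02368669 0.048     ]] [[0.56316657 0.02197895 0.048     ]]
blower corners [[ 0.6130913   0.08605508  0.045     ]
 [ 0.61938808 -0.03290528  0.045     ]
 [ 0.51278937 -0.03691554  0.045     ]
 [ 0.50548736  0.080221    0.045     ]]
treadle far hinge corners [[ 0.49889996  0.05467138  0.03      ]
 [ 0.50161617 -0.01218614  0.03      ]]
treadle free [[ 0.42900246  0.04904283  0.045     ]
 [ 0.43219031 -0.01596938  0.045     ]]
caddy foot [[0.62257654 0.23703586 0.003     ]
 [0.63328068 0.13834299 0.003     ]
 [0.57456527 0.13173388 0.003     ]
 [0.56227902 0.22926817 0.003     ]]
caddy rim [[0.60616933 0.22187919 0.045     ]
 [0.61630949 0.1487886  0.045     ]
 [0.58348193 0.14472456 0.045     ]
 [0.57232753 0.21702175 0.045     ]]
tongs top [[0.59629608 0.18321593 0.122     ]] [0.59710089 0.18338805 0.11682612]
pink top [[0.50431186 0.26732987 0.118     ]] [0.50753141 0.27209476 0.08071209]
red [[0.45899977 0.19345795 0.011     ]
 [0.43604944 0.15919192 0.011     ]
 [0.44698574 0.17576374 0.011     ]] scene [[0.4458846 0.1761886 0.006    ]]
```

Measured: treadle press point about (0.442, 0.017), grille (0.564, 0.0235), caddy (0.596, 0.183) with yaw about 7.5°, red part (0.446, 0.176) with yaw about -34°. The arm goes to the treadle first, with the fingers shut.

Emit:
send_rows(
  plan=[
    [0,0,5.5,0,0,0,1],
    [0,0,5.5,0,0,0,1],
    [0,0,0,19.4,-38.8,5,1],
    [0,0,0,19.4,-38.8,5,1],
    [0,0,0,19.4,-38.8,5,1],
    [0,0,0,19.4,-38.8,5,1],
    [0,0,0,19.4,-38.8,5,1],
    [0,0,0,19.4,-38.8,5,1],
    [0,0,0,19.4,-38.8,5,1],
    [0,0,0,19.4,-38.8,5,1],
    [0,0,0,19.4,-38.8,5,1],
    [0,0,0,19.4,-38.8,5,1],
    [0,0,0,19.4,-38.8,5,1],
    [0,0,0,19.4,-38.8,5,1],
    [0,0,0,19.4,-38.8,5,1],
    [0,0,0,19.4,-38.8,5,1],
    [0,0,0,19.4,-38.8,5,1],
    [0,0,0,19.4,-38.8,5,1],
    [0,0,0,0,0,0,1],
    [0,0,0,0,0,0,1],
  ],
)

```text
time: 3.15
tcp_pos: [0.4408, 0.017, 0.1512]
tcp_rot: [180.0, 0.0, 7.7]
force: [0.2, -0.5, 0.3]
opening: 0.0001
```

```bash
python3 - <<'E'
from h import *
from cell import arm, vision
o=arm.get_obs(); im=vision.read_camera("wrist"); print(o['tcp_pos'],o['tcp_rot'],o['time'],o['force'],o['joint_positions'],o['opening'])
c=cam(vision.camera_model("wrist"),o)
for X in [(.442,.017,.042),(.564,.0235,.048),(.446,.176,.0055),(.596,.183,.045)]:
    p=proj(c,X)[0]; print(X,p); 
    if abs(p[0])<2000: cv2.circle(im,tuple(int(v) for v in p),4,(255,0,255),1)
cv2.imwrite("pics/w1.png",im)
E
```

```text
[0.44079145 0.01704304 0.15124268] [1.79975975e+02 3.14765143e-02 7.73804924e+00] 3.15 [ 0.15180938 -0.46503065  0.29987752] [-9.99162207e-01 -6.93319477e+00  1.24253949e+02 -3.21014626e-02
  6.27067114e+01  8.12775088e+01] 0.00011263633448470585
(0.442, 0.017, 0.042) [321.94256562 229.60872806]
(0.564, 0.0235, 0.048) [339.75371239  26.18923289]
(0.446, 0.176, 0.0055) [110.08445203 181.96332644]
(0.596, 0.183, 0.045) [ 55.33936643 -75.96162866]
```

View pics/w1.png

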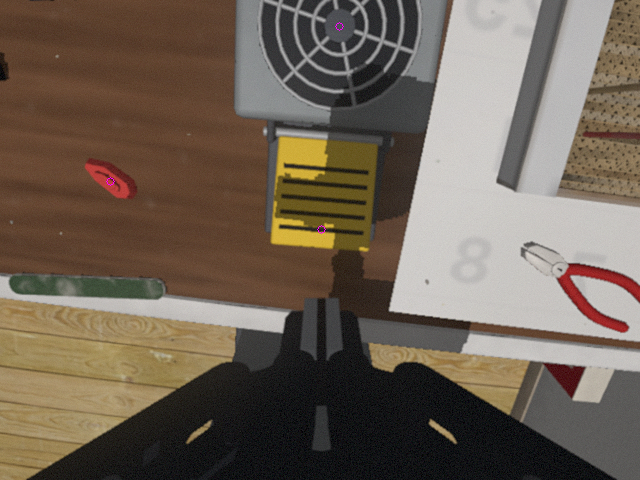

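All the estimates land on their features: press point (322,230), grille (340,26), red part (110,180). Now I press the treadle.

Emit:
send_rows(
  plan=[
    [0,0,0,1,0,40,1],
    [0,0,0,0,0,40,1],
    [0,0,0,0,0,20,1],
    [0,0,0,0,0,6,1],
    [0,0,0,0,0,6,1],
    [0,0,0,0,0,6,1],
    [0,0,0,0,0,5,1],
    [0,0,0,0,0,2,1],
    [0,0,0,0,0,0,1],
    [0,0,0,0,0,0,1],
    [0,0,0,0,0,0,1],
  ],
)

```text
time: 4.3
tcp_pos: [0.4426, 0.0157, 0.0278]
tcp_rot: [179.9, -0.1, 7.5]
force: [-3.6, -2.0, 5.4]
opening: 0.0001
```

```bash
python3 - <<'E'
from cell import arm, vision
import cv2
im=vision.read_camera("scene"); print(arm.get_obs()['tcp_pos'],arm.get_obs()['force'])
cv2.imwrite("pics/s1.png",cv2.resize(im[180:300,270:430],None,fx=5,fy=5,interpolation=cv2.INTER_CUBIC))
E
```

```text
[0.44261811 0.01569915 0.027802  ] [-4.29269069 -1.78281215  6.64242629]
```

View pics/s1.png

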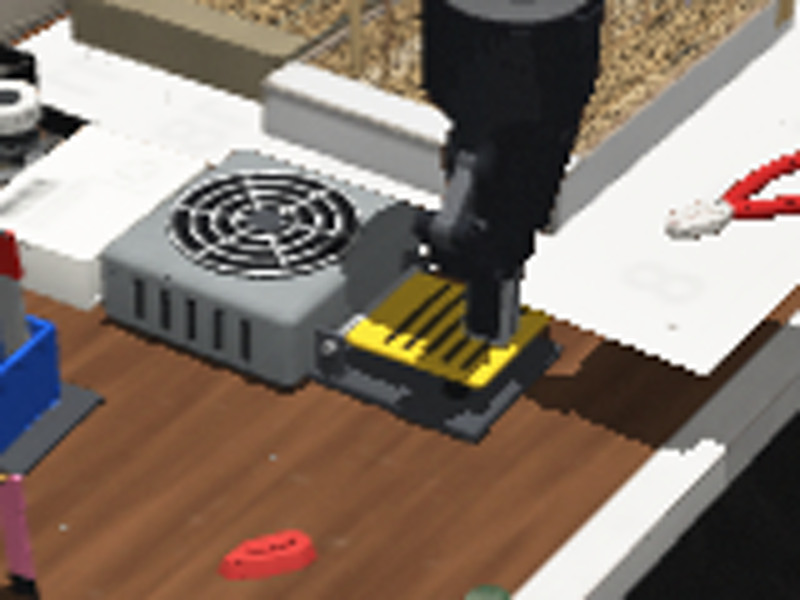

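The treadle looks nearly level, but the force is only about 6 N. I'll press further until the stop shows as a clear rise in force.

Emit:
send_rows(
  plan=[
    [0,0,0,0,0,2,1],
    [0,0,0,0,0,1,1],
    [0,0,0,0,0,0,1],
    [0,0,0,0,0,0,1],
  ],
)

```text
time: 4.75
tcp_pos: [0.4429, 0.0157, 0.0263]
tcp_rot: [179.9, -0.0, 7.6]
force: [-9.7, -1.6, 20.0]
opening: 0.0
```

A force of 20 N at z = 26.3 mm means the treadle is on its stop. I'll hold it briefly, release, and move towards the tongs.

Emit:
send_rows(
  plan=[
    [0,0,0,0,0,0,1],
    [0,0,0,0,0,0,1],
    [0,0,0,0,0,-20,1],
    [0,0,0,0,0,-40,0.6],
    [0,0,0,0,0,-40,0],
    [0,0,0,23.6,-30,-15,0],
    [0,0,0,23.6,-30,-15,0],
    [0,0,0,23.6,-30,-15,0],
    [0,0,0,23.6,-30,-15,0],
    [0,0,0,23.6,-30,-14,0],
    [0,0,0,0,0,0,0],
    [0,0,0,0,0,0,0],
  ],
)

```text
time: 5.95
tcp_pos: [0.5402, 0.1811, 0.1986]
tcp_rot: [-180.0, -0.1, 7.6]
force: [0.4, -0.2, -0.7]
opening: 0.0855
```

```bash
python3 - <<'E'
from h import *
from cell import arm, vision
o=arm.get_obs(); im=vision.read_camera("wrist"); print(o['tcp_pos'],o['tcp_rot'],o['time'],o['force'],o['opening'])
cv2.imwrite("pics/w2.png",im)
sc=vision.read_camera("scene"); cv2.imwrite("pics/s2.png",sc)
cv2.imwrite("pics/s2c.png",cv2.resize(sc[180:300,270:430],None,fx=5,fy=5,interpolation=cv2.INTER_CUBIC))
np.savez("w2.npz",p=o['tcp_pos'],r=o['tcp_rot'])
E
```

```text
[0.54018116 0.18113945 0.19855335] [-1.79997449e+02 -1.48904547e-01  7.62516970e+00] 5.95 [ 0.42643364 -0.24099725 -0.66900118] 0.08545724389591128
```

View pics/w2.png

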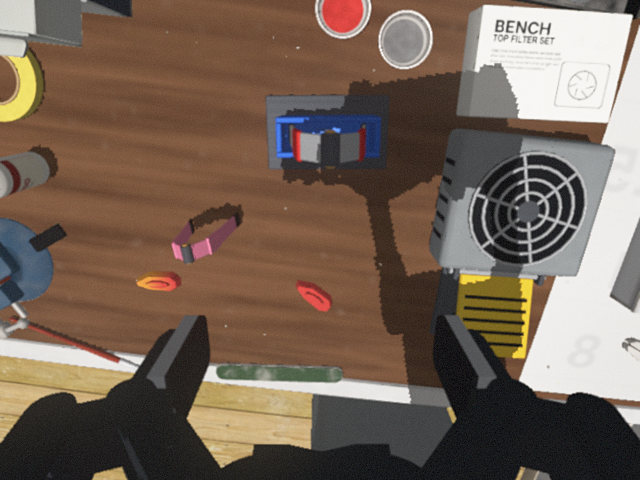

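View pics/s2c.png

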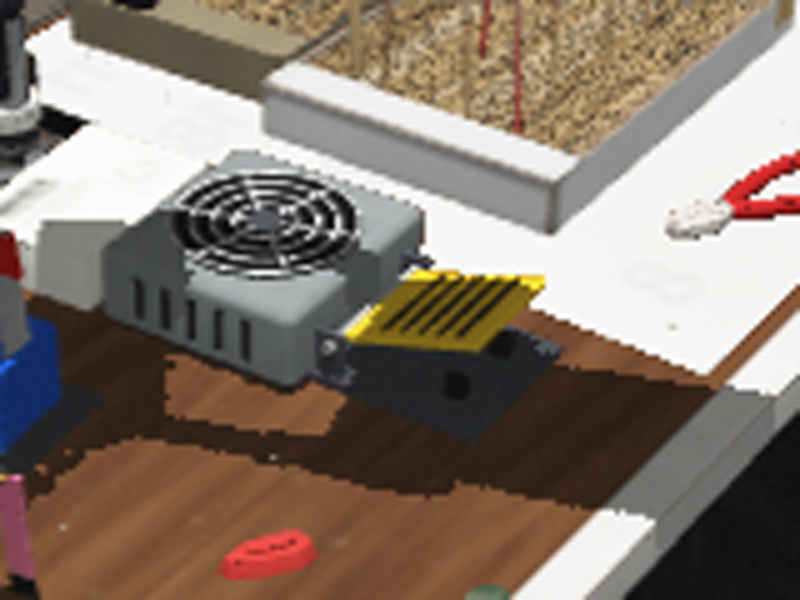

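The treadle has sprung back up, and the wrist view shows the tongs in the caddy at (330,145). I'll enlarge the crop to measure the tongs and the red part.

```bash
python3 - <<'E'
from h import *
im=cv2.imread("pics/w2.png")
cv2.imwrite("pics/w2a.png",cv2.resize(im[90:180,260:396],None,fx=5.5,fy=5.5,interpolation=cv2.INTER_CUBIC))
cv2.imwrite("pics/w2b.png",cv2.resize(im[270:320,290:340],None,fx=10,fy=10,interpolation=cv2.INTER_CUBIC))
from cell import vision
d=np.load("w2.npz"); c=cam(vision.camera_model("wrist"),{'tcp_pos':d['p'],'tcp_rot':d['r']})
print(onplane(c,[[528,211]],.048))
# red blob
hsv=cv2.cvtColor(im,cv2.COLOR_BGR2HSV); m=((hsv[...,0]<8)|(hsv[...,0]>172))&(hsv[...,1]>130)&(hsv[...,2]>80)
roi=np.zeros_like(m);roi[270:320,290:340]=1;m&=roi>0
cnt=max(cv2.findContours(m.astype('uint8'),0,1)[0],key=cv2.contourArea)
P=onplane(c,cnt.reshape(-1,2),.006)[:,:2]
r=cv2.minAreaRect((P*1000).astype('float32'));print(r)
q=P-P.mean(0);w,v=np.linalg.eigh(q.T@q);print(P.mean(0),v[:,1],np.degrees(np.arctan2(-v[0,1],v[1,1])))
E
```

```text
[[0.5643074  0.02357445 0.048     ]]
((450.166748046875, 177.14259338378906), (41.83189010620117, 19.658809661865234), 57.1490592956543)
[0.44992915 0.17672661] [0.59431496 0.80423239] -36.46381232786764
```

View pics/w2a.png

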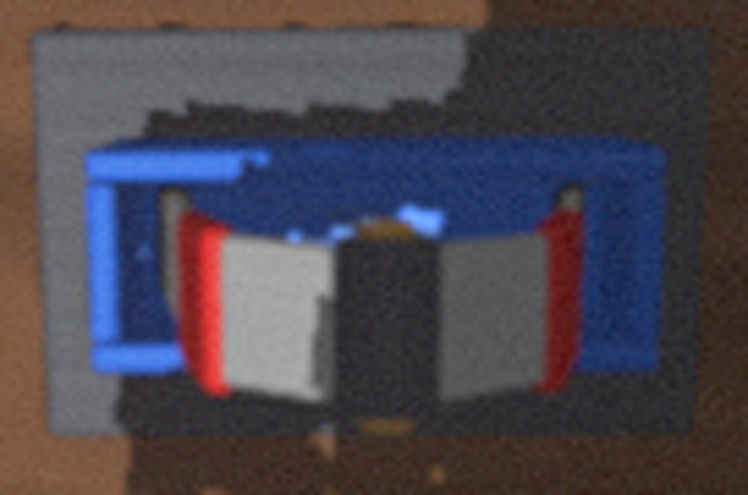

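View pics/w2b.png

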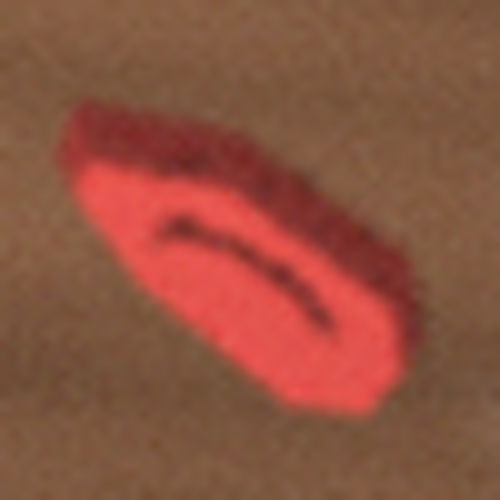

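```bash
python3 - <<'E'
from h import *
from cell import vision
d=np.load("w2.npz"); c=cam(vision.camera_model("wrist"),{'tcp_pos':d['p'],'tcp_rot':d['r']})
W=lambda u,v:[260+(u+.5)/5.5-.5,90+(v+.5)/5.5-.5]
a=onplane(c,[W(387,320)],.122);print("pivot",a)
f=onplane(c,[W(32,30),W(712,30),W(692,435),W(50,435)],.003);print("foot",f,f.mean(0))
r=onplane(c,[W(85,150),W(663,150),W(657,372),W(93,372)],.045);print("rim",r,r.mean(0))
for e in (f,r):
    for i,j in((1,0),(2,3)): q=e[j]-e[i];print(np.degrees(np.arctan2(-q[0],q[1])),np.linalg.norm(q))
print("plates outer", onplane(c,[W(184,300),W(578,300)],.095))
q=f  
for X in [a[0]]:
  pass
im=cv2.imread("pics/w2.png").astype(int)
m=(im[...,2]>185)&(im[...,1]<120); roi=np.zeros_like(m);roi[270:320,290:340]=1;m&=roi>0
cnt=max(cv2.findContours(m.astype('uint8'),0,1)[0],key=cv2.contourArea)
P=onplane(c,cnt.reshape(-1,2),.011)[:,:2]
print(cv2.minAreaRect((P*1000).astype('float32')))
ys,xs=np.where(m);Q=onplane(c,np.c_[xs,ys],.011)[:,:2];q=Q-Q.mean(0);w,v=np.linalg.eigh(q.T@q);print(Q.mean(0),np.degrees(np.arctan2(-v[0,1],v[1,1])))
E
```

```text
pivot [[0.59935082 0.18455203 0.122     ]]
foot [[0.62090358 0.23757592 0.003     ]
 [0.63406682 0.13873596 0.003     ]
 [0.57500686 0.1308803  0.003     ]
 [0.56189152 0.2294961  0.003     ]] [0.5979672  0.18417207 0.003     ]
rim [[0.60731803 0.22381306 0.045     ]
 [0.61727388 0.14903886 0.045     ]
 [0.58878614 0.14474594 0.045     ]
 [0.57877787 0.21996845 0.045     ]] [0.59803898 0.18439158 0.045     ]
7.58585958854078 0.09971263388804316
7.575559910253044 0.09948411354541056
7.5840771256756305 0.07543407059767651
7.578627323286777 0.07588537977907518
plates outer [[0.59556184 0.20614871 0.095     ]
 [0.60132147 0.16288587 0.095     ]]
((449.5884704589844, 176.7564239501953), (35.25883483886719, 13.273326873779297), 56.2724494934082)
[0.44854835 0.17582995] -31.854540761885403
```

Caddy and tongs sit at (0.598, 0.1845), yaw 7.6°, which the fingers already match. I'll descend over the grip plates and squeeze lightly.

Emit:
send_rows(
  plan=[
    [0,0,0,29.2,2.2,0,0],
    [0,0,0,29.2,2.2,0,0],
    [0,0,0,0,0,0,0],
    [0,0,0,0,0,30,0],
    [0,0,0,0,0,30,0],
    [0,0,0,0,0,30,0],
    [0,0,0,0,0,25,0],
    [0,0,0,0,0,20,0],
    [0,0,0,0,0,0,0],
    [0,0,0,0,0,0,0.3],
    [0,0,0,0,0,0,0.44],
    [0,0,0,0,0,0,0.48],
    [0,0,0,0,0,0,0.5],
    [0,0,0,0,0,0,0.5],
    [0,0,0,0,0,0,0.5],
  ],
)

```text
time: 7.55
tcp_pos: [0.5996, 0.1845, 0.065]
tcp_rot: [-180.0, -0.3, 7.6]
force: [-0.9, 0.2, 6.5]
opening: 0.0428
```

```bash
python3 - <<'E'
from h import *
from cell import arm, vision
o=arm.get_obs(); im=vision.read_camera("wrist"); print(o['tcp_pos'],o['tcp_rot'],o['time'],o['force'],o['opening'])
cv2.imwrite("pics/w3.png",im)
sc=vision.read_camera("scene"); 
cv2.imwrite("pics/s3c.png",cv2.resize(sc[190:310,190:350],None,fx=5,fy=5,interpolation=cv2.INTER_CUBIC))
E
```

```text
[0.59958223 0.18445094 0.06503683] [-179.97145661   -0.25835821    7.55588403] 7.55 [-0.8944415   0.18118622  6.51754838] 0.042773550536709254
```

View pics/w3.png

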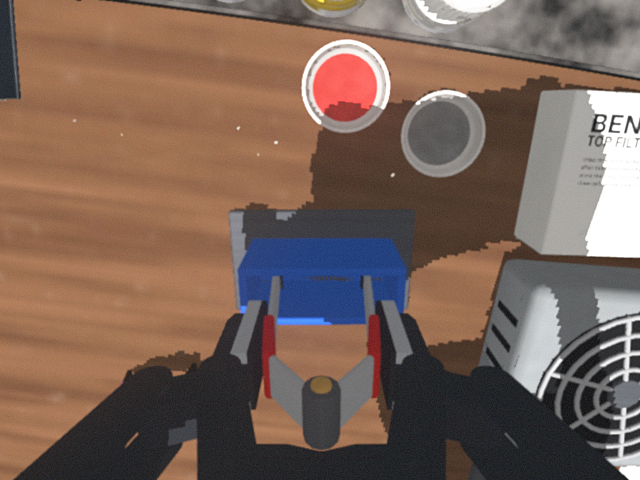

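View pics/s3c.png

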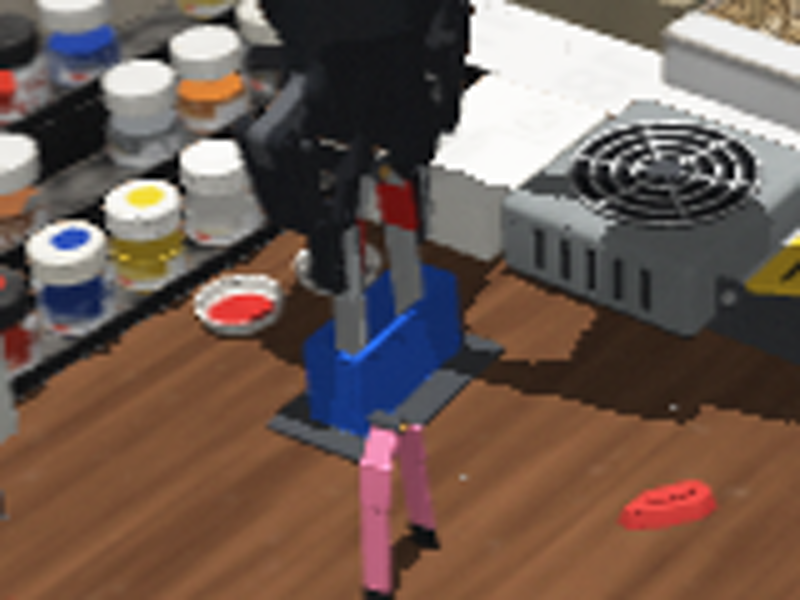

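The fingers bracket the red plates (left (268,355), right (375,355)) and the tongs are upright. I'll squeeze a little more and lift.

Emit:
send_rows(
  plan=[
    [0,0,0,0,0,0,0.52],
    [0,0,0,0,0,0,0.535],
    [0,0,0,0,0,0,0.535],
    [0,0,0,0,0,0,0.535],
    [0,0,0,0,0,-5,0.535],
    [0,0,0,0,0,-10,0.535],
    [0,0,0,0,0,-15,0.535],
    [0,0,0,0,0,-20,0.535],
    [0,0,0,0,0,-20,0.535],
    [0,0,0,0,0,-15,0.535],
    [0,0,0,0,0,-10,0.535],
    [0,0,0,0,0,0,0.535],
    [0,0,0,0,0,0,0.535],
  ],
)

```text
time: 8.95
tcp_pos: [0.5974, 0.1838, 0.1571]
tcp_rot: [180.0, 0.0, 7.5]
force: [-0.8, 0.2, -1.1]
opening: 0.0399
```

```bash
python3 - <<'E'
from h import *
from cell import arm, vision
o=arm.get_obs(); im=vision.read_camera("wrist"); print(o['tcp_pos'],o['tcp_rot'],o['time'],o['force'],o['opening'])
cv2.imwrite("pics/w4.png",im); cv2.imwrite("pics/w4c.png",im[200:440,180:460].repeat(2,0).repeat(2,1))
sc=vision.read_camera("scene"); cv2.imwrite("pics/s4.png",sc)
cv2.imwrite("pics/s4c.png",cv2.resize(sc[160:310,190:350],None,fx=4,fy=4,interpolation=cv2.INTER_CUBIC))
E
```

```text
[0.59735823 0.18384694 0.15705779] [1.79995917e+02 1.83534457e-02 7.54977042e+00] 8.95 [-0.76882987  0.18841484 -1.12698967] 0.039914217549732574
```

View pics/w4c.png

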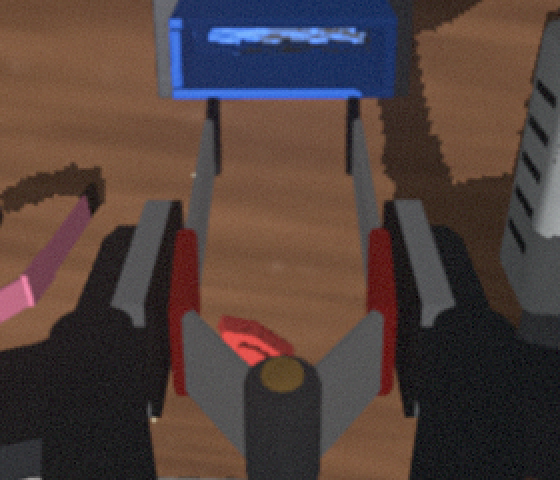

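View pics/s4c.png

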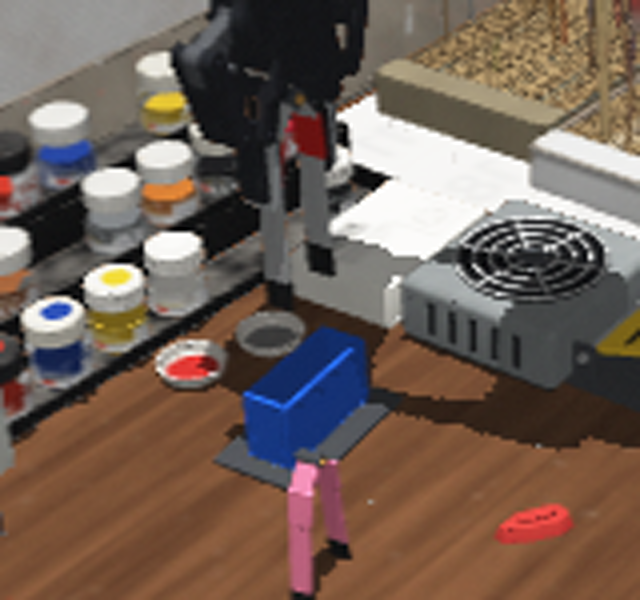

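The tongs are out, held part-open, with tips near crop (213,98) and (352,98), and the caddy is empty. I'll move over the red part and turn by -49°.

Emit:
send_rows(
  plan=[
    [0,0,0,-25,-2,0,0.535],
    [0,0,0,-37,-3,0,0.535],
    [0,0,0,-37,-3,0,0.535],
    [0,0,0,-30,-2,0,0.535],
    [0,0,0,-20,-2,0,0.535],
    [0,0,-8,0,0,0,0.535],
    [0,0,-8.2,0,0,0,0.535],
    [0,0,-8.2,0,0,0,0.535],
    [0,0,-8.2,0,0,0,0.535],
    [0,0,-8.2,0,0,0,0.535],
    [0,0,-8.2,0,0,0,0.535],
    [0,0,0,0,0,0,0.535],
    [0,0,0,0,0,0,0.535],
  ],
)

```text
time: 10.35
tcp_pos: [0.4478, 0.1761, 0.1565]
tcp_rot: [-179.9, 0.1, 56.4]
force: [0.1, -0.4, -1.1]
opening: 0.0399
```

```bash
python3 - <<'E'
from h import *
from cell import arm, vision
o=arm.get_obs(); im=vision.read_camera("wrist"); print(o['tcp_pos'],o['tcp_rot'],o['time'],o['force'],o['opening'])
np.savez("w5.npz",p=o['tcp_pos'],r=o['tcp_rot'])
cv2.imwrite("pics/w5.png",im); cv2.imwrite("pics/w5c.png",cv2.resize(im[200:420,200:440],None,fx=2.7,fy=2.7,interpolation=cv2.INTER_CUBIC))
E
```

```text
[0.44779503 0.17607731 0.15651388] [-1.79947699e+02  6.64180303e-02  5.63587187e+01] 10.35 [ 0.11568839 -0.42185371 -1.07470743] 0.03986725990599388
```

View pics/w5.png

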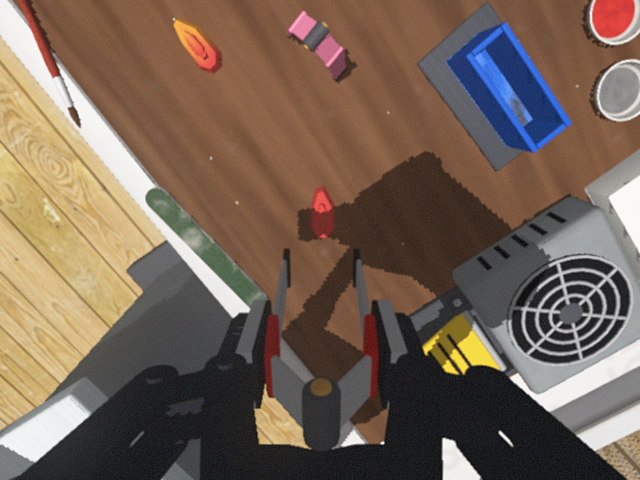

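View pics/w5c.png

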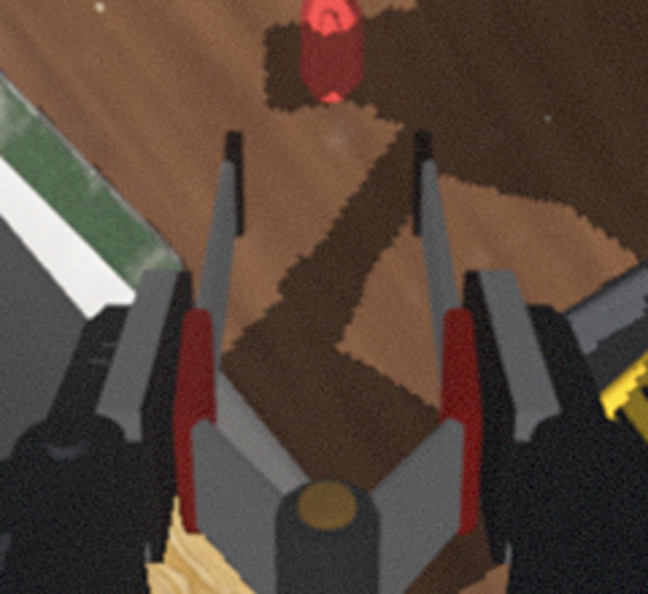

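The red part at (322,212) lies between the jaw lines with its long axis vertical in the picture. Next I compute its offset from the tongs in tool axes.

```bash
python3 - <<'E'
from h import *
from cell import vision
from scipy.optimize import minimize
d=np.load("w5.npz"); R=Rt(d['r']); c=cam(vision.camera_model("wrist"),{'tcp_pos':d['p'],'tcp_rot':d['r']})
im=cv2.imread("pics/w5.png"); hsv=cv2.cvtColor(im,cv2.COLOR_BGR2HSV)
m=((hsv[...,0]<7)|(hsv[...,0]>170))&(hsv[...,1]>140)&(hsv[...,2]>70)
roi=np.zeros_like(m);roi[175:250,295:350]=1;m&=roi>0
m=cv2.morphologyEx(m.astype('uint8'),cv2.MORPH_CLOSE,np.ones((3,3)))
ys,xs=np.where(m);print(xs.min(),xs.max(),ys.min(),ys.max(),xs.mean(),ys.mean(),len(xs))
# outline of part: boat: ellipse-like superellipse
th=np.linspace(0,2*np.pi,40); S=np.c_[9*np.sign(np.cos(th))*abs(np.cos(th))**.9,21*np.sign(np.sin(th))*abs(np.sin(th))**.9]/1000
def mask(x,y,a):
    C,s_=np.cos(a),np.sin(a); P=S@np.array([[C,s_],[-s_,C]])+[x,y]
    X=np.r_[np.c_[P,np.zeros(40)],np.c_[P,np.full(40,.011)]]
    h=cv2.convexHull(proj(c,X).astype('float32'))
    z=np.zeros((480*4,640*4),'uint8')
    cv2.fillConvexPoly(z,np.round((h+.5)*4).astype(int),1)
    return cv2.resize(z[680:1040,1140:1440].astype('float32'),None,fx=.25,fy=.25,interpolation=cv2.INTER_AREA)
t=m[170:260,285:360].astype(float)
f=lambda v: np.abs(mask(v[0]/1000,v[1]/1000,np.radians(v[2]))-t).sum()
b=min((minimize(f,[448,176,a],method='Nelder-Mead',options=dict(initial_simplex=[[446,174,a-4],[451,176,a],[448,179,a+3],[448,176,a+5]])) for a in(-37,-32)),key=lambda r:r.fun)
print(b.x,b.fun,t.sum())
T=R.T@(np.array([b.x[0]/1000,b.x[1]/1000,.0055])-d['p']); print("part in tool mm",T*1000)
# tongs mid: tip pixels
for px in ([283,360.4],[290,352]):
    q=[onplane(c,[[u,249]],d['p'][2]-.061)[0] for u in px]; print([ (R.T@(x-d['p'])*1000).round(1) for x in q])
E
```

```text
310 334 186 238 322.0849802371541 213.10671936758894 1012
[448.30001374 176.13994721 -31.22625331] 134.5625 1012.0
part in tool mm [  0.50696056   0.52356197 151.01297421]
[array([  6.3, -21.2,  61. ]), array([ 6.2, 21.3, 61. ])]
[array([  6.3, -17.4,  61. ]), array([ 6.2, 16.7, 61. ])]
```

The alignment is within 1 mm. Descending so the tips end about 5 mm above the desk.

Emit:
send_rows(
  plan=[
    [0,0,0,0.5,0.5,15,0.535],
    [0,0,0,0,0,25,0.535],
    [0,0,0,0,0,20,0.535],
    [0,0,0,0,0,12,0.535],
    [0,0,0,0,0,8,0.535],
    [0,0,0,0,0,5,0.535],
    [0,0,0,0,0,4,0.535],
    [0,0,0,0,0,0,0.535],
    [0,0,0,0,0,0,0.535],
  ],
)

```text
time: 11.3
tcp_pos: [0.4495, 0.1766, 0.0689]
tcp_rot: [180.0, -0.0, 56.5]
force: [-0.8, 0.1, -1.3]
opening: 0.0403
```

```bash
python3 - <<'E'
from h import *
from cell import arm, vision
o=arm.get_obs(); im=vision.read_camera("wrist"); print(o['tcp_pos'],o['tcp_rot'],o['time'],o['force'],o['opening'])
cv2.imwrite("pics/w6c.png",cv2.resize(im[170:390,210:430],None,fx=2.6,fy=2.6,interpolation=cv2.INTER_CUBIC))
sc=vision.read_camera("scene")
cv2.imwrite("pics/s6c.png",cv2.resize(sc[220:320,270:390],None,fx=6,fy=6,interpolation=cv2.INTER_CUBIC))
E
```

```text
[0.44953548 0.17658375 0.06886454] [ 1.79962564e+02 -4.86216357e-02  5.65458099e+01] 11.3 [-0.83418795  0.07375202 -1.27773554] 0.040258342572448126
```

View pics/w6c.png

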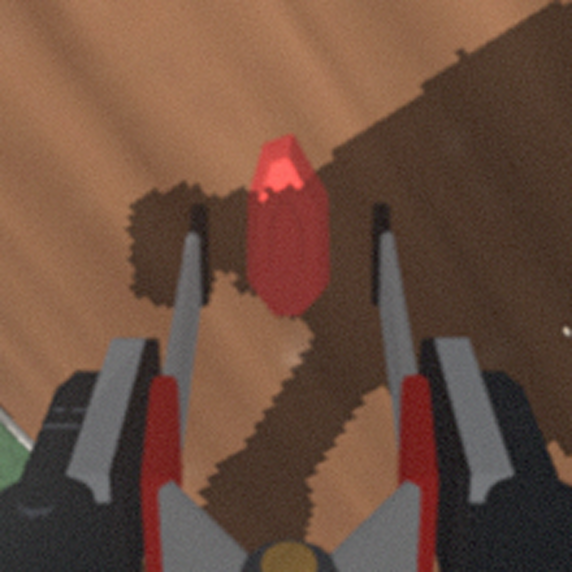

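View pics/s6c.png

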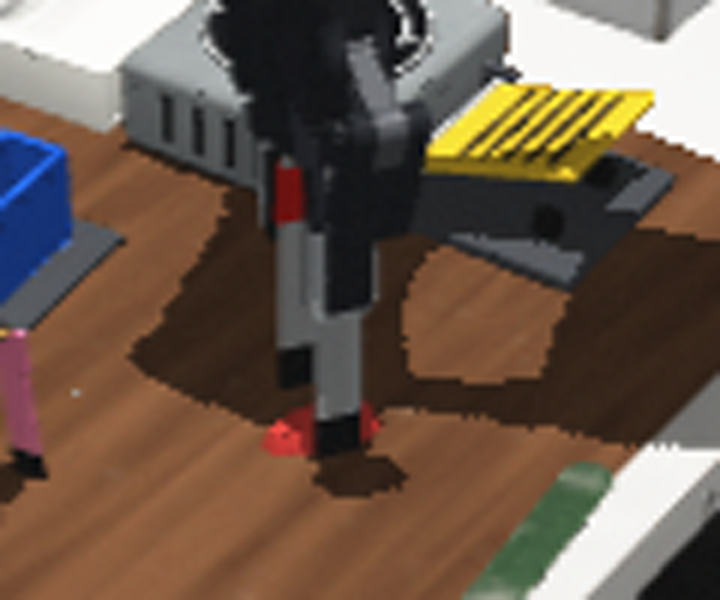

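```bash
python3 - <<'E'
from h import *
from cell import vision
s=cam(vision.camera_model("scene")); p=np.array([.44954,.17658,.06886]);R=Rt([180,0,56.5])
for zz in (0,.005,.01,.015,.02):
  X=[p+R@[sx*.008,sy,0] for sy in(-.0215,.0215) for sx in(-1,1)]
  X=[[x[0],x[1],zz] for x in X]
  q=proj(s,X); print(zz,((q-[270,220]+.5)*6-.5).round(0).tolist())
E
```

```text
0 [[356.0, 470.0], [311.0, 480.0], [314.0, 393.0], [271.0, 403.0]]
0.005 [[356.0, 458.0], [311.0, 469.0], [314.0, 382.0], [270.0, 392.0]]
0.01 [[356.0, 447.0], [311.0, 458.0], [314.0, 371.0], [270.0, 381.0]]
0.015 [[356.0, 436.0], [311.0, 446.0], [313.0, 360.0], [270.0, 370.0]]
0.02 [[356.0, 424.0], [311.0, 435.0], [313.0, 349.0], [270.0, 359.0]]
```

Both jaws straddle the part, and their tips are about 8 mm up as predicted. I go down 4 mm and close.

Emit:
send_rows(
  plan=[
    [0,0,0,0,0,2,0.535],
    [0,0,0,0,0,2,0.535],
    [0,0,0,0,0,0,0.535],
    [0,0,0,0,0,0,0.55],
    [0,0,0,0,0,0,0.565],
    [0,0,0,0,0,0,0.58],
    [0,0,0,0,0,0,0.595],
    [0,0,0,0,0,0,0.61],
    [0,0,0,0,0,0,0.625],
    [0,0,0,0,0,0,0.64],
    [0,0,0,0,0,0,0.66],
    [0,0,0,0,0,0,0.66],
    [0,0,0,0,0,0,0.66],
  ],
)

```text
time: 12.7
tcp_pos: [0.4491, 0.1764, 0.0644]
tcp_rot: [180.0, -0.0, 56.5]
force: [-0.6, 1.1, 0.5]
opening: 0.0324
```

```bash
python3 - <<'E'
from h import *
from cell import arm, vision
o=arm.get_obs(); im=vision.read_camera("wrist"); print(o['tcp_pos'],o['tcp_rot'],o['time'],o['force'],o['opening'])
cv2.imwrite("pics/w7c.png",cv2.resize(im[170:390,210:430],None,fx=2.6,fy=2.6,interpolation=cv2.INTER_CUBIC))
sc=vision.read_camera("scene")
cv2.imwrite("pics/s7c.png",cv2.resize(sc[220:320,270:390],None,fx=6,fy=6,interpolation=cv2.INTER_CUBIC))
E
```

```text
[0.44909804 0.17641939 0.06437577] [ 1.79993582e+02 -8.90928858e-03  5.65496188e+01] 12.7 [-0.58400968  1.10471861  0.53877461] 0.03240346958410802
```

View pics/w7c.png

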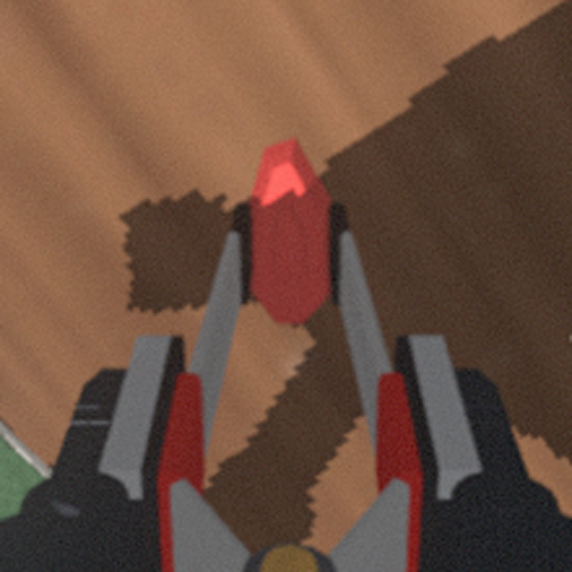

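View pics/s7c.png

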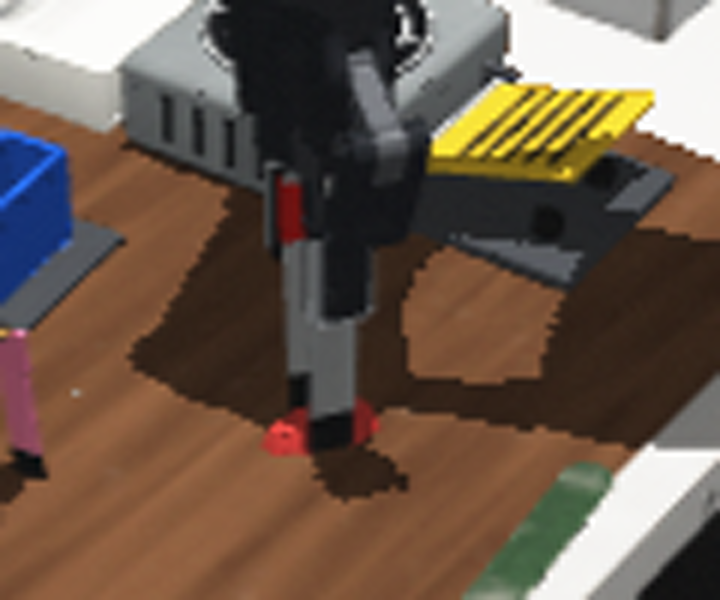

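Both jaws now hold the part (opening 32.4 mm, above the commanded 29 mm). I'll firm up the grip and lift.

Emit:
send_rows(
  plan=[
    [0,0,0,0,0,0,0.7],
    [0,0,0,0,0,0,0.72],
    [0,0,0,0,0,0,0.72],
    [0,0,0,0,0,-5,0.72],
    [0,0,0,0,0,-10,0.72],
    [0,0,0,0,0,-15,0.72],
    [0,0,0,0,0,-20,0.72],
    [0,0,0,0,0,-20,0.72],
    [0,0,0,0,0,-20,0.72],
    [0,0,0,0,0,-18,0.72],
    [0,0,0,0,0,-10,0.72],
    [0,0,0,0,0,-5,0.72],
    [0,0,0,0,0,0,0.72],
    [0,0,0,0,0,0,0.72],
    [0,0,0,0,0,0,0.72],
  ],
)

```text
time: 14.3
tcp_pos: [0.4482, 0.1761, 0.1861]
tcp_rot: [-179.9, 0.1, 56.6]
force: [0.0, -0.2, -1.5]
opening: 0.0323
```

```bash
python3 - <<'E'
from h import *
from cell import arm, vision
o=arm.get_obs(); im=vision.read_camera("wrist"); print(o['tcp_pos'],o['tcp_rot'],o['time'],o['force'],o['opening'])
cv2.imwrite("pics/w8c.png",cv2.resize(im[170:390,210:430],None,fx=2.6,fy=2.6,interpolation=cv2.INTER_CUBIC))
sc=vision.read_camera("scene")
cv2.imwrite("pics/s8c.png",cv2.resize(sc[150:300,240:420],None,fx=4,fy=4,interpolation=cv2.INTER_CUBIC))
E
```

```text
[0.44823719 0.17613429 0.1861014 ] [-1.79921789e+02  9.71340084e-02  5.65507945e+01] 14.3 [ 0.04552452 -0.24069878 -1.52114156] 0.03232596675149455
```

View pics/w8c.png

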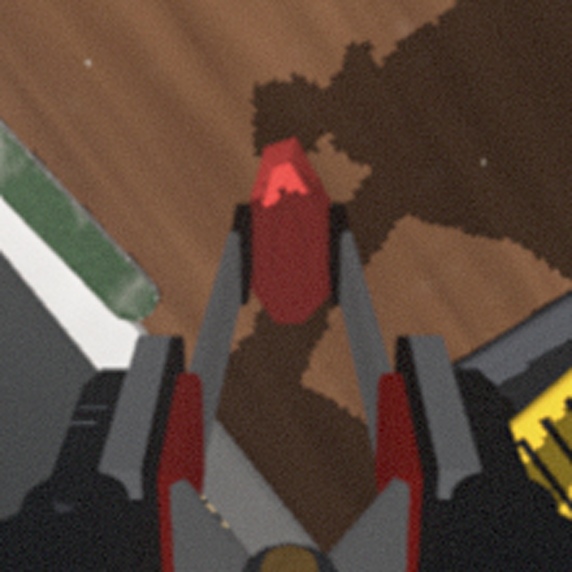

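View pics/s8c.png

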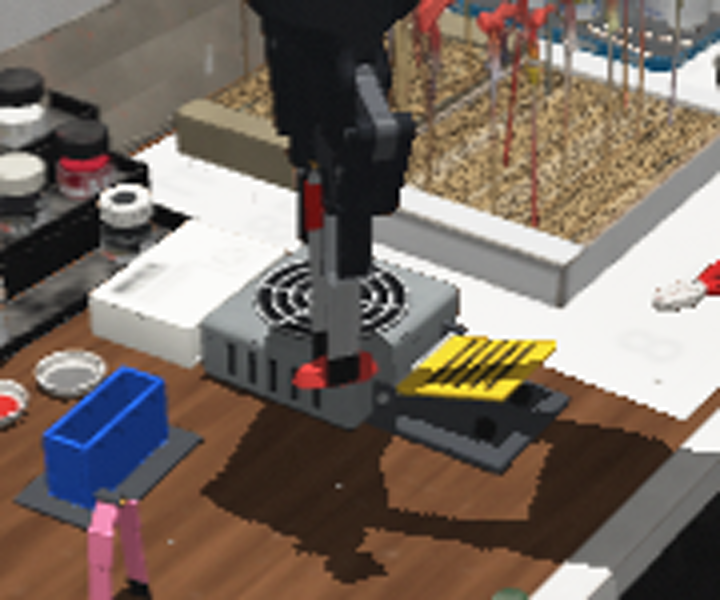

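The part is clamped in the tongs and clear of the desk. Moving it over the grille.

Emit:
send_rows(
  plan=[
    [0,0,0,-3,8,0,0.72],
    [0,0,0,-6,18,0,0.72],
    [0,0,0,-9,25,0,0.72],
    [0,0,0,-9,26,0,0.72],
    [0,0,0,-9,26,0,0.72],
    [0,0,0,-9,26,0,0.72],
    [0,0,0,-9,24,0,0.72],
    [0,0,0,-6,16,0,0.72],
    [0,0,0,-3,9,0,0.72],
    [0,0,0,0,3,0,0.72],
    [0,0,0,0,0,0,0.72],
    [0,0,0,0,0,0,0.72],
    [0,0,0,0,0,0,0.72],
    [0,0,0,0,0,0,0.72],
  ],
)

```text
time: 15.8
tcp_pos: [0.565, 0.0247, 0.1874]
tcp_rot: [-180.0, -0.0, 56.6]
force: [0.1, -0.0, -1.5]
opening: 0.0323
```

```bash
python3 - <<'E'
from h import *
from cell import arm, vision
o=arm.get_obs(); im=vision.read_camera("wrist"); print(o['tcp_pos'],o['tcp_rot'],o['time'],o['force'],o['opening'],o['joint_vel'].round(2))
cv2.imwrite("pics/w9.png",im)
sc=vision.read_camera("scene"); cv2.imwrite("pics/s9.png",sc)
cv2.imwrite("pics/s9c.png",cv2.resize(sc[130:290,250:430],None,fx=3.7,fy=3.7,interpolation=cv2.INTER_CUBIC))
t=vision.read_camera("top"); cv2.imwrite("pics/t9.png",t)
s=cam(vision.camera_model("scene")); print("expected part px scene crop", (proj(s,[o['tcp_pos'][0],o['tcp_pos'][1],.127])-[250,130])*3.7)
E
```

```text
[0.56497226 0.02472099 0.18736358] [-1.79996495e+02 -6.03946519e-03  5.66079458e+01] 15.8 [ 0.11231273 -0.01768619 -1.50157321] 0.03226210615773949 [-0.13  0.02 -0.11  0.04 -0.06 -0.04]
expected part px scene crop [[263.39732621 237.61758413]]
```

View pics/w9.png

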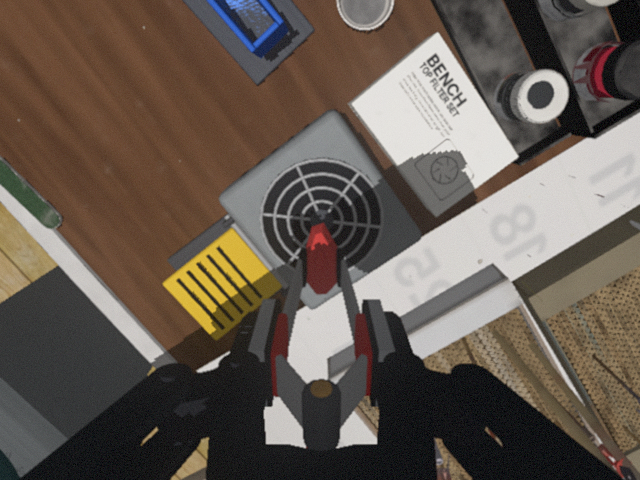

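View pics/s9c.png

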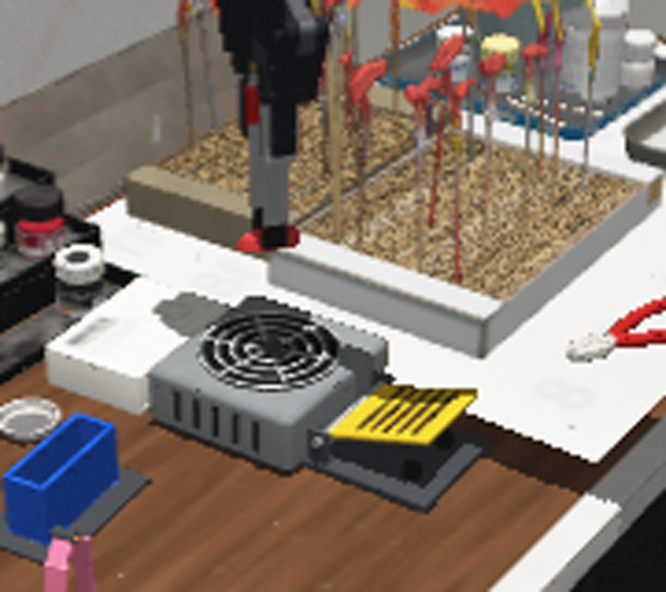

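View pics/t9.png

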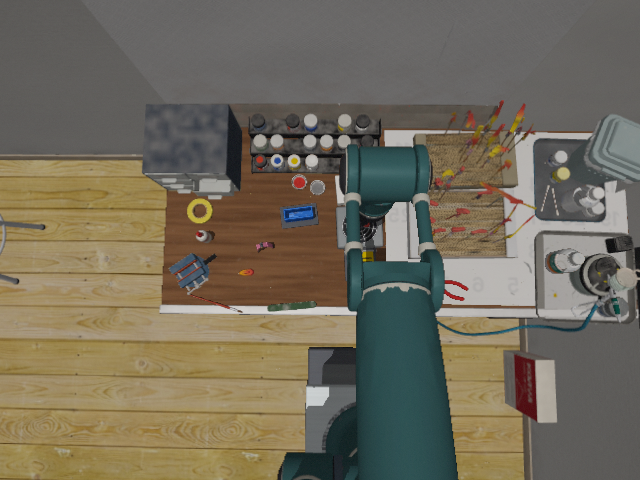

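The part shows at scene-crop (268,238), against (263,238) expected for a spot about 79 mm above the grille centre. The treadle is up, the grip is steady and the arm is at rest, so I'm handing in.

```bash
python3 - <<'E'
from cell import arm
print(arm.job_done()); o=arm.get_obs(); print(o['time'],o['tcp_pos'],o['force'],o['opening'])
E
```

```text
the job is handed in; nothing more can be done
None
the job is handed in; nothing more can be done
```

I carried out the whole task and handed it in at about 16 s of the 64 s allowed. The system reported no verdict.

- **Treadle:** My first press stopped slightly short, at about 6 N. I pressed deeper until the force rose to 20 N at 26 mm above the desk, which I took as the stop. Later pictures show it sprung back up.
- **Tongs and part:** I took the red-handled tongs from the blue caddy and left the pink look-alike standing. I closed the tongs on the red part across its width and lifted it. The finger opening stayed at 32.3 mm throughout, so the grip did not slip.
- **Final position:** The last checks put the part within about 2 mm of the grille's centre and about 79 mm above it. The arm was at rest, the tongs upright, and the fingers well above the part.
- **Other objects:** The orange part, tape roll and dropper bottle show no movement in the last top picture. The side cutters were partly hidden by the arm there but undisturbed in the scene picture.

No check failed. I could not read the treadle angle or the clamping force on the part directly; I judged them from force readings, the finger opening and the pictures.

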